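Take the battery cover off an upturned colony counter

TASK

The colony counter has been turned face down on its foam pad so that its cells can be changed. Press the snap tab of the battery cover inwards, just hard enough to free its hook, and ease that end up until it rests above the rim; never strain the tab by pressing too hard or by pulling while it is hooked. Then draw the cover's tongues out from under the far rim, lift the cover off and lay it flat, outside up, in the steel tray, leaving the dishes, bottle and jar where they stand.

Things in the scene. Friction and masses are not known exactly. Their poses are not given: they have to be found in the camera images.
- case: colony counter, white plastic, fixed, face down on a dark foam pad 240 x 240 x 8 mm. Its flat underside panel faces up, 76.5 mm above the bench, x -95 to 125, y -110 to 110 mm from the origin, which lies on the bench under the battery opening, z up. Four rubber feet 24 mm across, 8 high, at x -78 and 108, y -92 and 92. A flat white frame (153 x 76) round the opening stands 1.5 mm proud
- opening (a point): where the middle of the battery opening (108.6 along x, 58 along y) should be, level with the frame's top, 78 mm above the bench; axes as the case. Its -x edge is the near rim, its +x edge the far rim, each 4 mm thick. The frame is a separate moulding and sits up to 3.5 mm off along x, either way, in each unit
- cover: grey battery cover, 0.06 to 0.13 kg, shut in the opening at first, x axis along the case's. Block x -42 to 52, y -27 to 27 (54 wide), z -3 to 10, so 10 mm of its sides can be gripped from above. Origin: its middle, level with the frame's top when shut; z points to its outside. It floats 4.5 mm along x, 1 mm each way along y; pushed to +x it slides until it meets the far rim
- tongues (a point): between the tips of the cover's two tongues, which reach 10 mm beyond its +x end, 5 to 8 mm below the frame's top, under the far rim; axes as the cover. With the tab end raised clear, they come out when the cover is drawn 12 to 16 mm towards -x; then it lifts straight off
- tab: snap tab at the cover's -x end, grey: an upright ribbed finger pad 24 wide (y), 12 high, 2 to 14 mm above the frame. Origin: centre of its outer face, 56 mm from the cover's origin; axes as the cover. Pressed towards +x it yields from 2 N on, 3 N per mm, to a dead stop at 3.9 mm (13.5 N), and springs back. A steady 13 to 14 N frees the hook well; any load above 18 N would snap the tab off
- hook (a point): tip of the tab's hook, 4 mm out beyond the pad's face, 5 to 9 mm below the frame's top; axes as the cover. With the cover slid to the far rim it clears the near rim after 3.4 mm of tab travel (12 N). Kept pressed and moved up, friction carries that end up, the cover tipping about its far end. Let go once raised 10 mm, the hook springs out and rests on the near rim, the pad 9 mm higher than shut
- tray: open steel tray, fixed, outside 198 x 158 x 22 mm (x, y, z), walls and floor 4 mm, empty. Origin: centre of its underside on the bench. Laid flat in it, the cover's origin stands about 13 mm above the bench
- dishes: bystander: stack of three Petri dishes, 92 mm across, 45 mm high; origin at the underside
- bottle: bystander: amber bottle, 66 mm across, 150 mm high; origin at the underside
- jar: bystander: jar, 68 mm across, 85 mm high; origin at the underside
Not all that is in view belongs to the job. Of the things that look like the cover, the largest one is meant.

How it is judged:
On the way, in this order (a step that is already met when the one before it is completed fails the run):
1. the tab end of the cover is freed and stands above the near rim, the cover still in its opening (z of tab in the frame of case above 0.092 m and horizontal distance between cover and case below 0.015 m), for 0.3 s.
2. the cover is lifted clear of the counter (z of cover in the frame of case above 0.11 m), for 0.1 s.
At the end, for the whole second after the job is handed in: the cover lies at rest in the tray, let go: its origin within 60 mm of the tray's centre along both of the tray's axes and less than 22 mm above the tray's underside, outside up within 0.15 rad (z of cover in the frame of tray below 0.022 m and x of cover in the frame of tray between -0.06 and 0.06 m and y of cover in the frame of tray between -0.06 and 0.06 m and angle between cover's own z axis and vertical below 0.15 rad and linear speed of cover below 0.02 m/s); the robot touches nothing.
It fails at once if the tab is loaded with more than 18 N, by a finger or by wrenching the cover against its hook (contact force between tab and anything else above 18 N).
It fails at once if the dishes are moved by more than 15 mm (distance of dishes from where it was at the start of the episode above 0.015 m).
It fails at once if the bottle is moved by more than 15 mm (distance of bottle from where it was at the start of the episode above 0.015 m).
It fails at once if the jar is moved by more than 15 mm (distance of jar from where it was at the start of the episode above 0.015 m).
It also fails if it takes over 69 s, if anything falls off the work surface, if the arm or the gripper's body presses on something with over 40 N, if the wrist force passes 120 N, or if a joint passes its speed limit or range.

ROBOT

A 7-joint arm with a two-finger parallel gripper is mounted at the origin on the work surface. World frame = base frame: x ahead of the robot, y to its left, z up, the work surface at z = 0. Lengths are in m, angles in rad, forces in N, time in s.
With the tool pointing down it reaches from about 0.4 to 0.875 m from the base axis. Payload 19.3 kg.
Tool frame: the origin (TCP) lies on the front face of the gripper's body, between the roots of the fingers; the fingertips stand 73 mm ahead of it and the grasp point (between the pads) lies 54 mm ahead of it (r.grasp_offset is the distance from the TCP to the grasp point, in m); z points along the fingers, y is the line along which they close (so a half turn about z gives the same grasp; the last joint's range is limited). The gripper opens to 85 mm and grips with 20 to 120 N. Pads are 22 mm wide; open, the fingers measure 114 mm over their backs; the gripper's body (76 mm by 85 mm) begins 54 mm behind the grasp point. The pads swing forward as they close: fully open they stand 13 mm farther back than shut.
Start: joints at [-1.332, 0.521, -0.036, 1.599, 0.021, 1.021, -0.113], TCP at [0.19, 0.595, 0.304] pointing down, gripper open.
Joint ranges: [-2.91, 2.91], [-0.3, 2.13], [-1.5, 1.42], [0.17, 2.43], [-1.26, 4.41], [0.16, 1.93], [-2.52, 2.52]. Speed limits (rad/s): [1.89, 1.89, 2.39, 2.39, 3.01, 3.01, 3.01].

INTERFACE

Orientations are given as a rotation vector (axis times angle).
In Python, from bench import r gives the robot as it stands. Calls block until the motion is done:
- r.move_pose(position, orientation): joint-space move of the TCP to a pose.
- r.line_to(position, speed=0.15, rot=None): straight line of the TCP; rot=None keeps the orientation; speed is the mean speed in m/s.
- r.movej(angles): joint-space move.
- r.gripper_to(opening): finger opening in m; the grip force is fixed at half the most; returns when the fingers have stopped.
- r.dwell(seconds).
- r.ik(position, orientation): joint angles nearest the present ones, or None.
- r.sense(): the state.
- r.grab_frame(name): name is "side" or "top"; returns a dict with "frame" (400x640x3 uint8, red, green, blue), "vfov" (degrees; the focal length in pixels is half the picture's height over the tangent of half this angle, whatever the lens; pixels are square), "cx", "cy" (the principal point, pixels), "position" and "attitude" of the camera in the world. Camera axes: x right, y down, z forward; pixel columns grow to the right and rows downward; lengths in m; the calibration is good to about 2 mm. A picture is of the moment at which its call begins. There is no depth.
A pose or a line that the arm cannot do raises r.IKError and nothing moves.
- r.hand_in(): hands the job in; it is judged then, once.
The state is a dict: "clock": time; "joint_pos": joint angles; "joint_vel": joint speeds; "tau": joint torques, N m; "tool_pos": TCP position; "tool_rot": TCP orientation; "wrist_force": force on the tool from outside, world axes, zero at the start; "moment": the same for the moment, N m; "opening": finger opening in m; "grasp_force": force on a finger pad.
Only numpy, scipy, OpenCV 4.12 (cv2) and the standard library are available. Lean on these libraries where they do the work, as an engineer would, in place of code of your own. Each camera call takes 0.05 s, during which the arm holds its last target. There are 200 camera calls.

## Working session

There is one attempt and no reset: what is moved stays moved. The work goes in short steps, each a Python script; the robot and the scene stay as the last script left them, time stands still between calls to the robot, and variables do not carry over. Pictures are saved under pics/ and viewed, at most 10 in all, crops included, and the job is handed in when it is done.

```bash
ls; mkdir -p pics; python3 - <<'E'
from bench import r
import cv2,numpy as np
for n in("side","top"):
    f=r.grab_frame(n); cv2.imwrite(f"pics/{n}0.png",f["frame"][:,:,::-1])
    print(n,{k:(np.round(v,4).tolist() if k!="frame" else 0) for k,v in f.items()})
s=r.sense(); print(s["tool_pos"],s["tool_rot"],s["wrist_force"],s["clock"],s["opening"],r.grasp_offset)
E
```

```text
pics
side {'frame': 0, 'vfov': 44.4998, 'cx': 319.67, 'cy': 202.7066, 'position': [0.1115, -0.6707, 1.0716], 'attitude': [-2.3879, 0.6883, -0.244]}
top {'frame': 0, 'vfov': 45.4294, 'cx': 315.6774, 'cy': 199.7221, 'position': [0.4372, 0.0099, 1.3467], 'attitude': [-2.219, 2.1689, -0.0889]}
[0.18990507 0.59522159 0.30339158] [-4.83108339e-01 -3.10414807e+00  1.56641155e-03] [ 0.274907   -1.13913705  0.86931289] 0.1 0.08511251540432048 0.0539
```

View pics/top0.png

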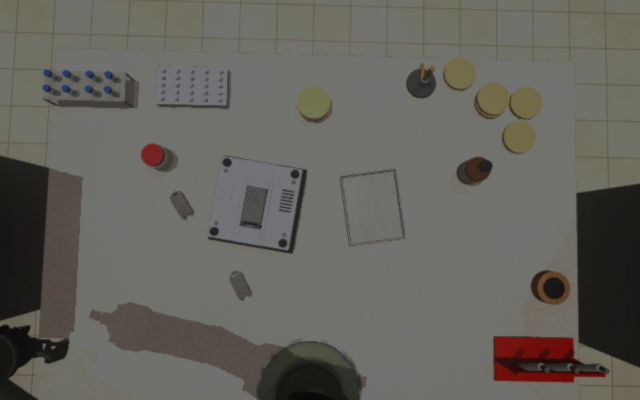

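View pics/side0.png

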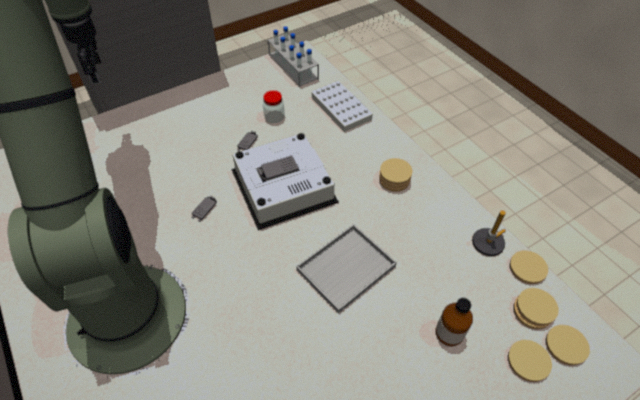

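```bash
python3 - <<'E'
import cv2,numpy as np
a=cv2.imread("pics/top0.png")[150:260,200:315]; b=cv2.imread("pics/side0.png")[125:235,225:345]
f=lambda i:cv2.resize(cv2.convertScaleAbs(i,alpha=1.4),(400,400*i.shape[0]//i.shape[1]),interpolation=cv2.INTER_CUBIC)
a,b=f(a),f(b);h=min(len(a),len(b));cv2.imwrite("pics/crop0.png",np.hstack([a[:h],b[:h]]))
E
```

```text
(no output)
```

View pics/crop0.png

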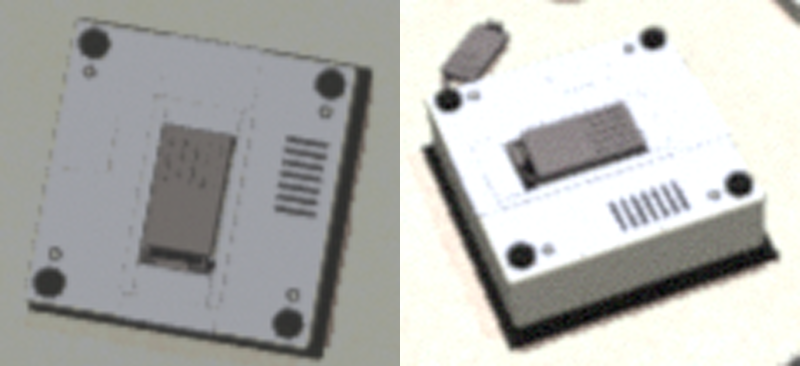

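```bash
cat > h.py <<'E'
import cv2,numpy as np
from scipy.spatial.transform import Rotation as R
def ray(f,uv):
    fl=200/np.tan(np.radians(f["vfov"])/2)
    d=np.c_[(np.atleast_2d(uv)-[f["cx"],f["cy"]])/fl,np.ones(len(np.atleast_2d(uv)))]
    return np.array(f["position"]),R.from_rotvec(f["attitude"]).apply(d)
def cast(f,uv,z):
    p,d=ray(f,uv); return p+d*((z-p[2])/d[:,2])[:,None]
def rigid(a,b): # 2d a->b
    ca,cb=a.mean(0),b.mean(0);A,B=a-ca,b-cb
    th=np.arctan2((A[:,0]*B[:,1]-A[:,1]*B[:,0]).sum(),(A*B).sum())
    M=np.array([[np.cos(th),-np.sin(th)],[np.sin(th),np.cos(th)]])
    return th,cb-M@ca,np.linalg.norm((A@M.T)-B,axis=1)
def centroid(g,uv,w=6,thr=None):
    u,v=np.round(uv).astype(int);p=g[v-w:v+w+1,u-w:u+w+1].astype(float)
    m=np.clip(np.percentile(p,80)*.7-p,0,None);yy,xx=np.mgrid[v-w:v+w+1,u-w:u+w+1]
    return np.array([(m*xx).sum(),(m*yy).sum()])/m.sum()
E
python3 - <<'E'
from h import *; from bench import r
feet=np.array([[.108,.092],[.108,-.092],[-.078,.092],[-.078,-.092]])
g0={"top":[(227.3,162.4),(295.2,173.9),(214,231),(282.8,242.9)],
 "side":[(225+448*.3,125+99*.3),(225+252*.3+0,125+37*.3),(0,0),(0,0)]}
# side crop x offset 400: feet at (448-400,99),(652-400,37),(521-400,255),(739-400,184), scale .3
s=lambda x,y:(225+(x-400)*.3,125+y*.3)
# case axes in side view: tab end is left; +x to the right-up, +y away from camera -> up-left
g0["side"]=[s(652,37),s(739,184),s(448,99),s(521,255)]
for n in("top","side"):
    f=r.grab_frame(n);g=cv2.cvtColor(f["frame"],cv2.COLOR_RGB2GRAY)
    c=np.array([centroid(g,u,5) for u in g0[n]])
    w=cast(f,c,.0845)
    th,t,e=rigid(feet,w[:,:2]);print(n,"case",th,t,e,c.round(1).tolist())
    M=np.array([[np.cos(th),-np.sin(th)],[np.sin(th),np.cos(th)]])
    hsv=cv2.cvtColor(f["frame"],cv2.COLOR_RGB2HSV)
    # cover: dark-grey contour near opening
    pc=np.mean(c,0); m=(g<(0.62*np.percentile(g[int(pc[1])-20:int(pc[1])+20,int(pc[0])-25:int(pc[0])+25],85))).astype(np.uint8)
    k,lab,st,ce=cv2.connectedComponentsWithStats(m)
    for i in range(1,k):
        if st[i,4]>150 and np.linalg.norm(ce[i]-pc)<25:
            cn=max(cv2.findContours((lab==i).astype(np.uint8),0,1)[0],key=len).reshape(-1,2)
            q=(cast(f,cn,.088)[:,:2]-t)@M
            print("blob",st[i].tolist(),"case frame @z.088 min/max",q.min(0),q.max(0), np.percentile(q,[10,90],axis=0))
f=r.grab_frame("top")
tc=cast(f,np.array([(349,245),(405,238),(340,177),(395,169)]),.022)[:,:2]
th,t,e=rigid(np.array([[-.099,.079],[-.099,-.079],[.099,.079],[.099,-.079]]),tc);print("tray",th,t,e)
f=r.grab_frame("side")
tc=cast(f,np.array([(298,267),(338,309),(353,228),(395,264)]),.022)[:,:2]
th,t,e=rigid(np.array([[-.099,.079],[-.099,-.079],[.099,.079],[.099,-.079]]),tc);print("tray side",th,t,e)
E
```

```text
top case -0.14837289727902478 [0.49671164 0.15703785] [0.00069922 0.00050698 0.0005105  0.00062859] [[226.7, 162.1], [294.6, 173.8], [213.7, 230.9], [282.4, 242.8]]
blob [240, 190, 28, 39, 156] case frame @z.088 min/max [-0.05112173 -0.02860877] [0.0523711  0.02704457] [[-0.04841083 -0.02600661]
 [ 0.0373962   0.01568221]]
side case -0.14988457348037548 [0.49647547 0.1563571 ] [0.00043424 0.00045456 0.0003309  0.00042275] [[300.4, 136.2], [326.3, 180.0], [239.1, 154.5], [260.9, 201.6]]
blob [257, 156, 42, 26, 622] case frame @z.088 min/max [-0.05255025 -0.03257784] [0.0538882  0.02707511] [[-0.050639   -0.03143269]
 [ 0.05220016  0.02567028]]
tray 0.15431940941236813 [ 0.50931931 -0.16554473] [0.00354352 0.00229619 0.00417493 0.0019238 ]
tray side 0.14646473970568502 [ 0.50847007 -0.16983494] [0.00653689 0.00717208 0.00911175 0.00484208]
```

```bash
cat >> h.py <<'E'
TH=-.149; O=np.array([.4966,.1567])
def rot(th): return (R.from_euler("z",th)*R.from_euler("y",np.pi)).as_rotvec()
ROT=rot(TH); EX=np.array([np.cos(TH),np.sin(TH)]); EY=np.array([-EX[1],EX[0]])
def W(x,y,z): return np.r_[O+x*EX+y*EY,z]
def fx(r): s=r.sense(); F=s["wrist_force"]; return np.array([F[:2]@EX,F[:2]@EY,F[2]])
E
python3 - <<'E'
from h import *; from bench import r
r.gripper_to(0.0)
r.move_pose(W(-.085,0,.24),ROT); r.line_to(W(-.085,0,.155),.08); r.dwell(.3)
print(r.sense()["clock"],r.sense()["opening"])
print([fx(r).round(2) for _ in range(4)])
s=r.sense();print(s["tool_pos"]-W(-.085,0,.155))
t=s["clock"]; r.line_to(W(-.0845,0,.155),.02);print(r.sense()["clock"]-t, fx(r), r.sense()["tool_pos"]-W(-.0845,0,.155))
f=r.grab_frame("side");cv2.imwrite("pics/a.png",cv2.resize(f["frame"][100:240,200:370,::-1],None,fx=4,fy=4,interpolation=2))
E
```

```text
4.3417 -0.0004134719622352627
[array([-0.16, -0.58, -0.31]), array([-0.16, -0.58, -0.31]), array([-0.16, -0.58, -0.31]), array([-0.16, -0.58, -0.31])]
[5.68050313e-05 3.11730336e-05 1.87618257e-04]
0.25 [-0.22027982 -0.11024363  0.14100128] [ 5.10345693e-05 -6.63459937e-06  2.76323750e-05]
```

View pics/a.png

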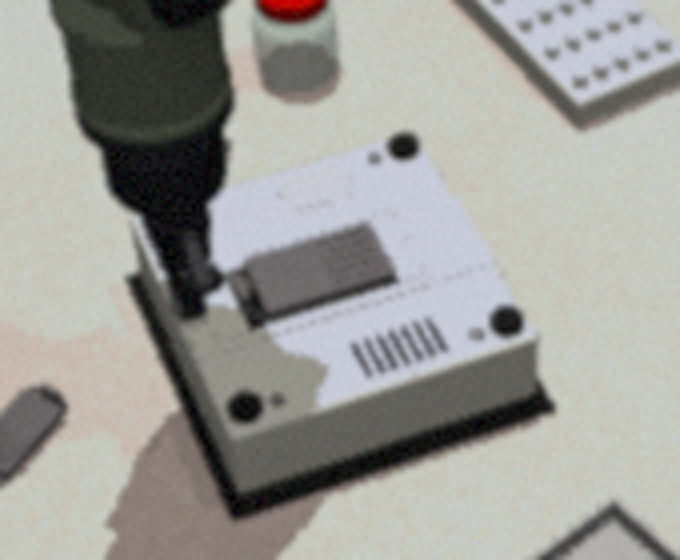

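```bash
cat >> h.py <<'E'
def mf(r,n=3):
    a=[]
    for _ in range(n): r.dwell(.03); a.append(fx(r))
    return np.mean(a,0)
E
python3 - <<'E'
from h import *; from bench import r
b=mf(r,5); x=-.0845; log=[]; F=0
print("base",b.round(2))
while x<-.055:
    step=.001 if F<1.2 else .0003 if F<10.5 else .0001
    x+=step; r.line_to(W(x,0,.155),.02); v=mf(r)-b; F=-v[0]
    log.append((round(x*1e3,2),v.round(1).tolist()))
    if F>12.9: break
for l in log[::2]: print(l)
print(log[-1],r.sense()["clock"], (r.sense()["tool_pos"][:2]-O)@EX)
E
```

```text
base [ 0.19 -0.11 -0.05]
(-83.5, [-0.5, -0.0, 0.1])
(-81.5, [-0.3, -0.2, 0.3])
(-79.5, [0.2, -0.1, 0.2])
(-77.5, [-0.7, 0.0, 0.3])
(-75.5, [0.2, 0.2, -0.0])
(-73.5, [-0.5, 0.3, 0.1])
(-71.5, [0.2, 0.4, 0.3])
(-69.5, [-0.4, 0.0, 0.3])
(-67.5, [0.0, -0.0, 0.6])
(-65.5, [-0.7, -0.1, -0.3])
(-63.5, [-0.4, -0.5, -0.0])
(-61.5, [-3.6, 0.1, 1.5])
(-60.9, [-4.8, -0.2, 1.5])
(-60.3, [-6.5, -0.1, 2.5])
(-59.7, [-7.7, -0.5, 3.6])
(-59.1, [-9.0, -0.4, 3.9])
(-58.5, [-9.9, 0.2, 5.4])
(-58.1, [-10.9, 0.1, 6.2])
(-57.9, [-11.5, -0.1, 6.6])
(-57.7, [-11.6, 0.1, 6.0])
(-57.5, [-11.9, 0.2, 7.2])
(-57.3, [-12.7, -0.3, 7.3])
(-57.1, [-13.2, 0.4, 7.9])
(-57.1, [-13.2, 0.4, 7.9]) 20.5583 -0.0582415808977309
```

```bash
cat > lift.py <<'E'
from h import *; from bench import r
b=np.array([0,-.1,0.05]); x=-.0571; z=.155; log=[]; s0=r.sense()["tool_pos"]
print("z0",s0[2])
while z<.1695:
    dz=.0003 if z<.158 else .0005
    v=mf(r,2)-b; F=-v[0]; T=np.linalg.norm(v)
    log.append((round(z*1e3,1),round(x*1e3,2),v.round(1).tolist(),round(1e3*r.sense()["tool_pos"][2],1)))
    if T>16.5 or v[2]<-6: print("abort");break
    x+=np.clip((13.2-F)*.00008,-.0003,.0003)+.1*dz; z+=dz
    r.line_to(W(x,0,z),.02)
for l in log[::2]: print(l)
print(log[-1],r.sense()["clock"])
f=r.grab_frame("side");cv2.imwrite("pics/b.png",cv2.resize(f["frame"][100:240,200:370,::-1],None,fx=4,fy=4,interpolation=2))
E
python3 lift.py
```

```text
z0 0.15485580730183904
(155.0, -57.1, [-13.2, -0.1, 6.3], np.float64(154.8))
(155.6, np.float64(-56.95), [-12.3, -0.9, 0.8], np.float64(155.1))
(156.2, np.float64(-56.76), [-12.4, -0.5, 0.2], np.float64(155.7))
(156.8, np.float64(-56.58), [-12.7, -0.7, 1.1], np.float64(156.3))
(157.4, np.float64(-56.42), [-12.4, -0.7, 1.2], np.float64(156.9))
(158.0, np.float64(-56.31), [-12.6, -0.9, 1.5], np.float64(157.5))
(158.8, np.float64(-56.19), [-12.7, -0.7, 1.6], np.float64(158.3))
(159.8, np.float64(-55.99), [-13.3, -0.9, 1.1], np.float64(159.3))
(160.8, np.float64(-55.87), [-12.7, -0.3, 1.6], np.float64(160.3))
(161.8, np.float64(-55.72), [-13.2, -0.1, 2.2], np.float64(161.3))
(162.8, np.float64(-55.59), [-12.8, -0.3, 0.7], np.float64(162.3))
(163.8, np.float64(-55.45), [-12.8, -0.4, 2.0], np.float64(163.3))
(164.8, np.float64(-55.3), [-12.7, -0.0, 1.5], np.float64(164.3))
(165.8, np.float64(-55.16), [-12.3, -0.3, 1.4], np.float64(165.4))
(166.8, np.float64(-54.91), [-12.5, -1.0, 2.2], np.float64(166.4))
(167.8, np.float64(-54.77), [-13.3, -0.5, 2.7], np.float64(167.4))
(168.8, np.float64(-54.61), [-12.2, -0.3, 2.1], np.float64(168.4))
(169.3, np.float64(-54.48), [-12.7, -0.6, 2.5], np.float64(168.9)) 31.325
```

View pics/b.png

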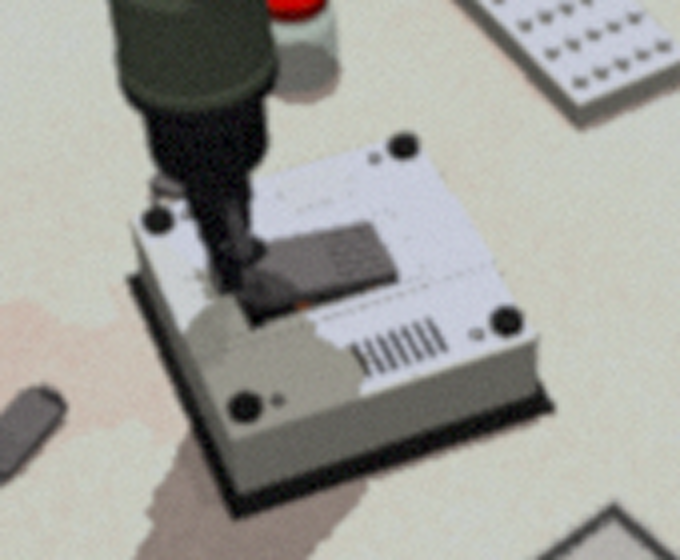

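```bash
python3 - <<'E'
from h import *; from bench import r
r.line_to(W(-.085,0,.1695),.06); r.line_to(W(-.085,0,.20),.1)
f=r.grab_frame("side");g=r.grab_frame("top")
c=lambda i,x,y:cv2.resize(i[y:y+100,x:x+110,::-1],None,fx=3.6,fy=3.6,interpolation=2)
cv2.imwrite("pics/c.png",np.hstack([c(g["frame"],200,150),c(f["frame"],230,120)]))
r.gripper_to(.085); print(r.sense()["clock"],fx(r))
E
```

```text
33.375 [-0.36896113 -0.30598121 -0.4360189 ]
```

View pics/c.png

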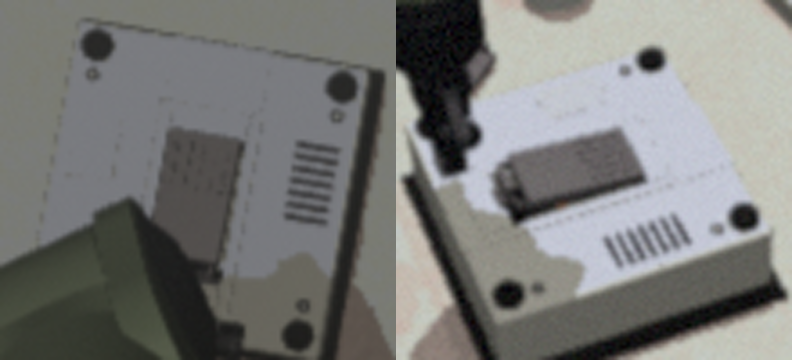

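The tab end rests above the near rim, with the orange battery visible beneath the cover at about (560,203) in the crop. Next I grasp the sides and draw the cover back.

```bash
python3 - <<'E'
from h import *; from bench import r
X=.006
r.line_to(W(X,0,.185),.15); r.line_to(W(X,0,.150),.07); r.dwell(.1); print("down",mf(r).round(1))
r.gripper_to(.045); s=r.sense(); print("grip",s["opening"],s["grasp_force"],mf(r).round(1),s["clock"])
if s["opening"]>.05:
    for d in range(3,16,3):
        r.line_to(W(X-d/1e3,0,.150),.03); v=mf(r,2); print(d,v.round(1))
        if np.abs(v).max()>25: print("stuck");break
s=r.sense();print(s["opening"],s["clock"])
f=r.grab_frame("side");cv2.imwrite("pics/d.png",cv2.resize(f["frame"][100:240,200:370,::-1],None,fx=4,fy=4,interpolation=2))
E
```

```text
down [-0.2  0.6 -0. ]
grip 0.05224290527806118 61.1990225315094 [-1.8  1.5  8. ] 35.3917
3 [2.8 0.9 7.9]
6 [4.5 0.9 9.6]
9 [ 2.   0.4 14.4]
12 [ 1.9 -0.1 14.2]
15 [ 5.3  0.2 13.9]
0.05250311129968777 37.075
```

View pics/d.png

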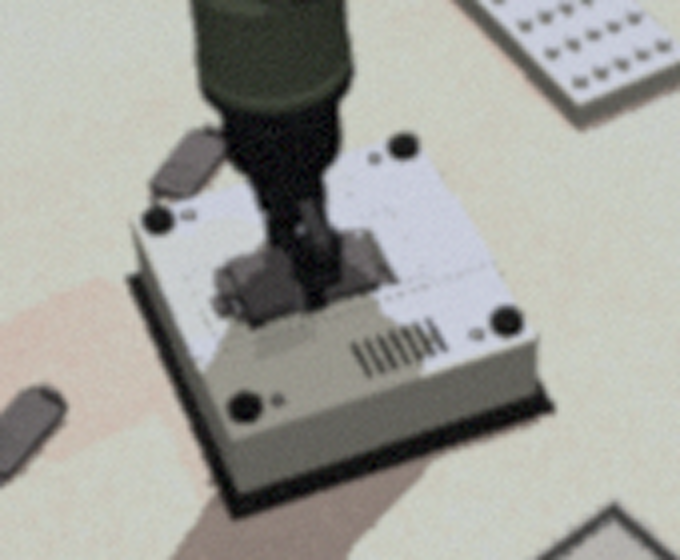

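```bash
python3 - <<'E'
from h import *; from bench import r
X=-.009
for z in(.152,.154,.156,.159,.163,.17):
    r.line_to(W(X,0,z),.03); v=mf(r,2); print(z,v.round(1))
    if v[2]<-10: print("snag");break
else:
    r.line_to(W(X,0,.24),.15); print(r.sense()["opening"],mf(r).round(1),r.sense()["clock"])
    T=rot(.152)
    r.move_pose(np.r_[.509,-.168,.24],T)
    f=r.grab_frame("side");g=r.grab_frame("top")
    c=lambda i,x,y:cv2.resize(i[y:y+140,x:x+150,::-1],None,fx=2.6,fy=2.6,interpolation=2)
    cv2.imwrite("pics/e.png",np.hstack([c(g["frame"],290,140),c(f["frame"],270,170)]))
    print(r.sense()["clock"],r.sense()["opening"])
E
```

```text
0.152 [1.7 3.2 0.6]
0.154 [ 0.3  5.3 -2.5]
0.156 [-0.3  4.5 -2.5]
0.159 [-0.2  0.6 -2. ]
0.163 [ 0.6  0.5 -0.7]
0.17 [-1.   0.2 -1.5]
0.05217898980917072 [ 0.2  0.2 -1.2] 39.9083
41.25 0.05222985405986714
```

View pics/e.png

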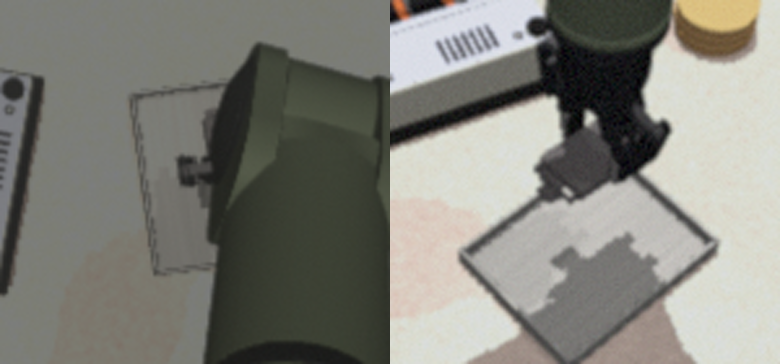

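```bash
python3 - <<'E'
from h import *; from bench import r
p=np.array([.509,-.168,.24]); 
p[2]=.10; r.line_to(p,.12); b=mf(r)
while p[2]>.078:
    p[2]-=.002; r.line_to(p,.03); v=mf(r,2)-b
    if v[2]>5: break
print(p[2],v.round(1)); r.gripper_to(.085); r.dwell(.2)
p[2]+=.12; r.line_to(p,.12); r.move_pose(np.r_[.45,.15,.32],ROT)
f=r.grab_frame("side");g=r.grab_frame("top")
c=lambda i,x,y:cv2.resize(i[y:y+140,x:x+150,::-1],None,fx=2.6,fy=2.6,interpolation=2)
cv2.imwrite("pics/f.png",np.hstack([c(g["frame"],290,140),c(f["frame"],270,170)]))
print(r.sense()["clock"])
E
```

```text
0.08399999999999999 [-2.4 -0.8  9.4]
48.375
```

View pics/f.png

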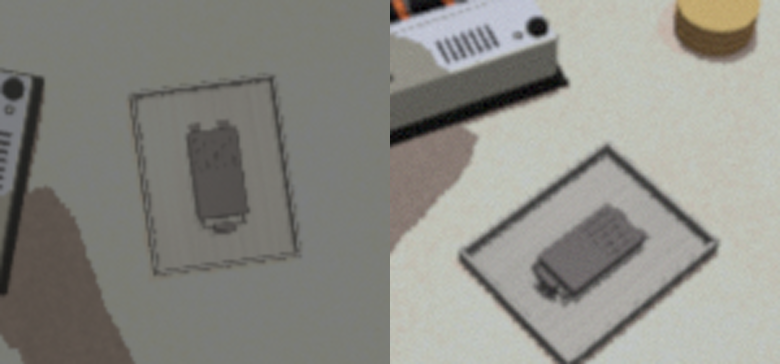

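The cover lies flat, outside up, in the middle of the tray (block centred near (218,172) in the crop), and the gripper is clear of it.

```bash
python3 -c "
from bench import r
r.dwell(.3); print(r.hand_in())"
```

```text
the job is handed in; nothing more can be done
None
```

The battery cover was unhooked, drawn out and laid flat, outside up, in the middle of the tray, and the job was handed in at about 49 s of the allowed 69 s; no verdict came back, and I did not re-measure the dishes, bottle and jar afterwards.

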